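# Dock the watch holder on the timing stand

### The arm

A 6-joint arm with a two-finger parallel gripper is mounted at the origin on the work surface. World frame = base frame: x ahead of the robot, y to its left, z up, the work surface at z = 0. Lengths are in m, angles in rad, forces in N, time in s.
With the tool pointing down it reaches from about 0.325 to 0.925 m from the base axis. Payload 3.1 kg.
Tool frame: the origin (TCP) lies on the centre line of the jaws, within the pads' length; the fingertips stand ahead of it and the grasp point (between the pads) lies 2 mm behind it (r.tip_reach is the z of the fingertips in the tool frame, in m); z points along the fingers, y is the direction in which the jaws open and shut (so a half turn about z gives the same grasp; the last joint's range is limited). The gripper opens to 85 mm and grips with 20 to 120 N. Pads are 22 mm wide; open, the fingers measure 114 mm over their backs; the gripper's body (76 mm by 85 mm) begins 54 mm behind the grasp point. The pads swing forward as they close: fully open they stand 13 mm farther back than shut.
Start: joints at [-1.375, 0.217, 1.613, -0, 1.311, -0.112], TCP at [0.189, -0.596, 0.248] pointing down, gripper open.
Joint ranges: [-2.75, 2.75], [-0.78, 2.1], [0.31, 2.55], [-1.13, 4.27], [0.13, 2.63], [-2.58, 2.58]. Speed limits (rad/s): [2.79, 2.79, 3.14, 3.14, 3.14, 3.14].

### API

Orientations are given as a unit quaternion [w, x, y, z].
In Python, from rig import r, read_camera gives the robot as it stands. The module is installed in compiled form; this text tells all that it offers.
- The arm moves only by the shell command python3 -m jog 'ROWS' [OPENING] [FORCE]. ROWS is JSON, a list of rows, each an object with "travel": the shift along the tool's x, y, z in mm, a list of three; "turn": the turn about the tool's z in units of 6 degrees (1.0 is 6 degrees). In form: [{"travel": [tx, ty, tz], "turn": turn}, ...]. A call has 1 to 8 rows; each row is the pose to reach, as a shift and turn from the pose commanded when the call began, along the tool's axes at that moment; what a row does not reach only later rows make up. A row lasts 1/8 s, in which the tool goes at most 62.5 mm and 10.7 degrees, less where a joint would pass 70% of its speed; a pose out of reach is approached as far as the arm can. A call with a gripper value outside its range is refused whole. OPENING is the finger opening in mm, from 0 to 85.4, set as the call begins (- or left out, the last holds). The fingers move at their own pace and stop on an object; FORCE is the grip in N (left out, the last holds). Time passes only in rows, so rows that repeat a pose let the fingers close. It gives the time, the measured TCP pose, the force and the opening at its end, in the units of the state.
- r.read_state(): the state, without advancing time (a new reading comes with each control period).
- read_camera(name): name is "scene" or "top"; returns a dict with "img" (420x560x3 uint8, red, green, blue), "depth" (420x560 float32, m along the optical axis (not along the pixel's ray), 0 where there is no reading), "intrinsics" (3x3 intrinsics, pixels), "dist_coeffs" ([k1, k2, p1, p2, k3] as OpenCV has them; the pictures are not rectified), "view" (4x4, takes a point from world to camera coordinates). Camera axes: x right, y up, looking along -z (the intrinsics and any distortion apply to the point x, -y, -z); pixel columns grow to the right and rows downward; lengths in m; the calibration is good to about 2 mm. A picture is of the moment at which its call begins.
- r.sign_off(): hands the job in, once; it reports no verdict.
The state is a dict: "time": time; "joint_pos": joint angles; "joint_vel": joint speeds; "effort": joint torques, N m; "position": TCP position; "tool_rot": TCP orientation; "contact_force": force on the tool from outside, world axes, zero at the start; "ft_torque": the same for the moment, N m; "finger_gap": finger opening in m.
Only numpy, scipy, OpenCV 4.12 (cv2) and the standard library are available. Lean on these libraries where they do the work, as an engineer would, in place of code of your own. Each camera call takes 0.05 s, during which the arm holds its last target. There are 200 camera calls.

### The job

Push the orange watch holder along the L-shaped slot of the blue timing stand, round the corner, and on along the short leg until it is fully home against the brass pickup. Only push it from outside with the fingers: do not take it between the fingers, lift it out of the slot or tip it. Leave the loupe, the oil pot and the screwdriver stand where they are, and finish clear of everything.

Things in the scene. Friction and masses are not known exactly. Their poses are not given: they have to be found in the camera images.
- timing_stand: Blue plate fixed to the bench, 170 (x) by 150 (y) by 18 mm high, turned up to 0.6 rad about the vertical, with a black-floored L slot 13 mm wide, 14 mm deep in its top. Origin: centre of its underside, on the bench; z up. The long leg runs along its +x; at its far end the short leg turns off to its +y (left, seen from above when going along +x), ending before the pickup.
- slot_start (a point): Point on the slot's centre line, on the plate's top face (18 mm above the bench), at the end of the long leg away from the corner: stand frame (-50, -25, 18) mm.
- slot_corner (a point): The same at the corner, where the centre lines of the two legs cross: stand frame (50, -25, 18) mm. The holder stops against the slot's end within 1.5 mm of it.
- slot_home (a point): Where the holder's axis stands when it is home, touching the brass pad: stand frame (50, 30, 18) mm.
- holder: Loose orange disc, 46 mm diameter, 19 mm high, with a 40 mm steel watch movement with white dial (22 mm in all, top 40 mm above the bench); 0.1 to 0.21 kg. A pin 10 mm in diameter, 12 mm long under it runs in the slot with 1.5 mm play each side; slides at 0.5 to 3 N, stays where left, turns freely. Origin: on its axis, at the disc's underside; z up. Starts in the first 40 mm of the long leg.
- loupe: Loose grey eyeglass loupe standing on the bench, 34 mm diameter, 30 mm high. Origin: centre of its underside. To be left alone.
- oil_pot: Loose small amber jar with a red cap, 30 mm diameter, 32 mm high, on the bench. Origin: centre of its underside. To be left alone.
- driver_stand: Loose dark round stand, 68 mm diameter, with upright screwdrivers with coloured caps, about 105 mm high in all. Origin: centre of its underside. To be left alone.
- pickup_face (a point): Centre of the brass pad that faces the stand's -y at the end of the short leg: stand frame (50, 53, 27) mm. The pad is 22 mm wide, on a black block 40 mm wide that rises to 40 mm above the bench. It is rigid and stops the holder.

How it is judged:
On the way:
1. the holder has been pushed along the long leg to the corner, its pin in the slot (x of holder in the frame of timing_stand above 0.045 m and y of holder in the frame of timing_stand below -0.012 m and z of holder in the frame of timing_stand below 0.022 m), for 0.05 s.
At the end, for the whole second after the job is handed in: The holder is at rest, flat on the plate with its pin in the slot (within 2.5 mm in height, tilt under 0.08 rad), within 3 mm of touching the brass pad at the end of the short leg and within 4 mm of that leg's centre line (x of holder in the frame of timing_stand between 0.046 and 0.054 m and y of holder in the frame of timing_stand above 0.027 m and z of holder in the frame of timing_stand below 0.0205 m and angle between holder's own z axis and vertical below 0.08 rad and linear speed of holder below 0.01 m/s).
It fails at once if the holder is lifted more than 5 mm off the plate (z of holder in the frame of timing_stand above 0.023 m).
It fails at once if the holder is tipped by more than 0.25 rad (angle between holder's own z axis and vertical above 0.25 rad).
It fails at once if the holder is taken between the fingers (the grasp point is within 14 mm of its axis and below 4 mm over its top) (horizontal distance between the grasp point and holder below 0.014 m and z of the grasp point in the frame of holder below 0.026 m).
It fails at once if the loupe, the oil pot or the screwdriver stand is moved by more than 15 mm or tipped (distance of any of loupe, oil_pot, driver_stand from where it was at the start of the episode above 0.015 m or angle between any of loupe, oil_pot, driver_stand's own z axis and vertical above 0.3 rad).
It also fails if it takes over 48 s, if anything falls off the work surface, if the arm or the gripper's body presses on something with over 40 N, if the wrist force passes 120 N, or if a joint passes its speed limit or range.

## Working session

There is one attempt and no reset: what is moved stays moved. The work goes in short steps, Python scripts to look and compute and a shell command to move; the robot and the scene stay as the last step left them, time stands still between calls to the robot, and variables do not carry over. Pictures are saved under pics/ and viewed, about 8 in all and at most 12, crops included, and the job is handed in when it is done.

```bash
mkdir -p pics; cat > h.py <<'E'
import numpy as np, cv2
from rig import r, read_camera
def cam(n):
    c=read_camera(n); return c
def ray(c,uv):
    p=cv2.undistortPoints(np.array([[uv]],float),np.array(c["intrinsics"]),np.array(c["dist_coeffs"]))[0,0]
    T=np.linalg.inv(np.array(c["view"]))
    d=T[:3,:3]@np.array([p[0],-p[1],-1.]); return T[:3,3],d
def onplane(c,uv,z):
    o,d=ray(c,uv); return o+d*(z-o[2])/d[2]
def save(c,n): cv2.imwrite(f"pics/{n}.png",c["img"][:,:,::-1])
E
python3 - <<'E'
from h import *
for n in("scene","top"):
    c=cam(n); save(c,n+"0"); T=np.linalg.inv(np.array(c["view"])); print(n,T[:3,3].round(3),(-T[:3,2]).round(3))
s=r.read_state(); print(s,r.tip_reach)
E
```

```text
scene [ 0.892 -0.406  0.541] [-0.458  0.576 -0.677]
top [0.488 0.041 0.788] [ 0.086 -0.038 -0.996]
{'time': 0.1, 'joint_pos': array([-1.37524793e+00,  2.17714996e-01,  1.61481405e+00,  7.15205415e-06,
        1.31132526e+00, -1.12186102e-01]), 'joint_vel': array([-0.00202748, -0.00195787, -0.00528443, -0.00241825, -0.00092972,
       -0.00261977]), 'effort': array([-5.25817086e-04, -3.98075581e+01, -3.04971385e+01, -1.53714718e-04,
        4.21051984e-03,  9.65604045e-06]), 'position': array([ 0.18920275, -0.59491569,  0.24705524]), 'tool_rot': array([-1.12998520e-03,  9.88185281e-01,  1.53259820e-01, -4.36680856e-05]), 'contact_force': array([-0.81655162, -0.21515338,  0.38452488]), 'ft_torque': array([-0.0441247 ,  0.03207072, -0.02108474]), 'finger_gap': 0.08563122556159487} 0.017
```

View pics/top0.png

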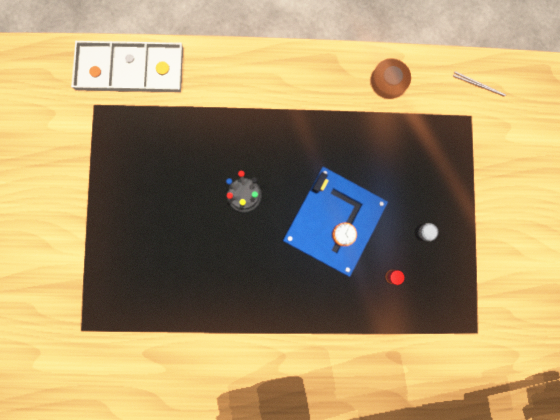

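View pics/scene0.png

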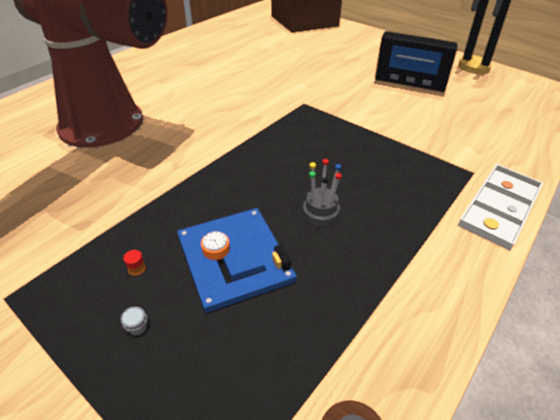

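The top view shows the plate centred near (336,222), the holder at (345,234), the corner near (358,207) and the pickup at (321,184). The driver stand is at (243,195), the loupe at (429,232) and the oil pot at (397,278). Next I'll measure them.

```bash
cat >> h.py <<'E'
def blobs(c,lo,hi,roi=(180,150,460,300)):
    hsv=cv2.cvtColor(c["img"],cv2.COLOR_RGB2HSV); m=cv2.inRange(hsv,lo,hi)
    k=np.zeros_like(m); x0,y0,x1,y1=roi; k[y0:y1,x0:x1]=255; m&=k
    cs,_=cv2.findContours(m,cv2.RETR_EXTERNAL,cv2.CHAIN_APPROX_NONE)
    return sorted(cs,key=cv2.contourArea,reverse=True),m
def world(c,pts,z): return np.array([onplane(c,p,z) for p in pts])
E
cat > meas.py <<'E'
from h import *
c=cam("top"); s=cam("scene")
b,_=blobs(c,(105,120,60),(125,255,255))
w=world(c,b[0][:,0,:],.018)[:,:2]
rc=cv2.minAreaRect((w*1000).astype(np.float32)); print("plate",rc)
bx=cv2.boxPoints(rc); print(bx.round(1))
y,_=blobs(c,(18,120,120),(32,255,255),(300,165,340,200))
for q in y[:2]: print("pad",cv2.contourArea(q),cv2.minAreaRect((world(c,q[:,0,:],.03)[:,:2]*1000).astype(np.float32)))
for nm,cc,roi in(("top",c,(320,210,375,260)),("scene",s,(190,220,240,270))):
    o,m=blobs(cc,(3,120,100),(17,255,255),roi)
    pts=np.vstack(o)[:,0,:]; h=cv2.convexHull(pts)[:,0,:]
    wv=(world(cc,h,.035)[:,:2]*1000).astype(np.float32)
    print("holder",nm,cv2.minEnclosingCircle(wv), cv2.fitEllipse(wv))
for nm,uv,z in(("loupe",(429,232),.03),("oil",(397,278),.032),("drv",(243,195),.03)): print(nm,onplane(c,uv,z).round(3))
crop=c["img"][160:290,270:450]; cv2.imwrite("pics/crop1.png",cv2.resize(crop,None,fx=4,fy=4,interpolation=cv2.INTER_CUBIC)[:,:,::-1])
E
python3 meas.py
```

```text
plate ((555.0692138671875, -102.79251861572266), (152.9314422607422, 173.3276824951172), 62.51273727416992)
[[ 442.9 -130.6]
 [ 596.7 -210.6]
 [ 667.2  -75. ]
 [ 513.5    5. ]]
pad 16.5 ((625.7462768554688, -76.42752838134766), (4.430850982666016, 21.63910675048828), 64.0543212890625)
holder top ((528.935302734375, -114.4266128540039), 23.541839599609375) ((527.859619140625, -116.09364318847656), (43.34309768676758, 46.98670959472656), 35.80167007446289)
holder scene ((536.3902587890625, -122.52428436279297), 26.75247573852539) ((532.5326538085938, -118.22340393066406), (45.30133819580078, 64.3398666381836), 52.60352325439453)
loupe [ 0.535 -0.288  0.03 ]
oil [ 0.443 -0.222  0.032]
drv [0.601 0.082 0.03 ]
```

View pics/crop1.png

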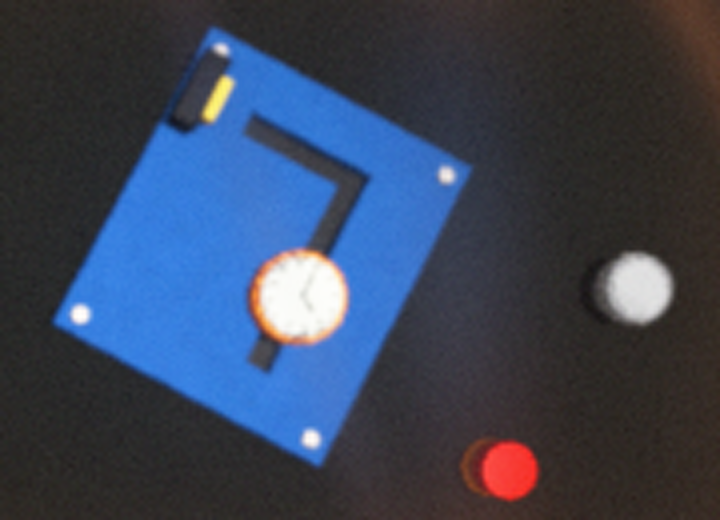

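The measurements agree with the given sizes. The plate measures 153×173 mm with a yaw of about −0.48 rad, the pad comes out at stand (50.5, 56), and the holder at about stand (−17, −23). I'll write a helper that gives travel in tool axes, then move.

```bash
cat > go.py <<'E'
import sys; from h import *
from scipy.spatial.transform import Rotation as R
C=np.array([555.07,-102.8]); a=np.deg2rad(-27.5); S=np.array([[np.cos(a),-np.sin(a)],[np.sin(a),np.cos(a)]])
def where():
    s=r.read_state(); p=s["position"]*1000; q=s["tool_rot"]; Rt=R.from_quat([q[1],q[2],q[3],q[0]]).as_matrix()
    F=s["contact_force"]
    print("t",round(s["time"],2),"stand xy",(S.T@(p[:2]-C)).round(1),"z",p[2].round(1),"F stand",(S.T@F[:2]).round(2),F[2].round(2),"gap",round(s["finger_gap"]*1000,1),"toolx-ang",np.rad2deg(np.arctan2(Rt[1,0],Rt[0,0])).round(2),"tip",r.tip_reach)
    return p,Rt
def need(x,y,z):
    p,Rt=where(); t=np.r_[C+S@[x,y],z]; print("travel",(Rt.T@(t-p)).round(1),"turn",((np.rad2deg(np.arctan2(Rt[1,0],Rt[0,0]))+27.5)/6).round(2))
if __name__=="__main__": need(*map(float,sys.argv[1:4])) if len(sys.argv)>3 else where()
E
python3 go.py -70 -25 120
```

```text
t 0.2 stand xy [ -97.1 -605.6] z 247.5 F stand [-0.13 -0.2 ] -0.9 gap 85.5 toolx-ang 17.63 tip 0.017
travel [ 430.6 -390.2  128.1] turn 7.52
```

```bash
python3 -m jog '[{"travel":[50,-45,0],"turn":1},{"travel":[93,-84,0],"turn":2},{"travel":[136,-123,0],"turn":3},{"travel":[179,-162,20],"turn":4},{"travel":[222,-201,40],"turn":5},{"travel":[265,-240,60],"turn":6},{"travel":[308,-279,80],"turn":7},{"travel":[351,-318,100],"turn":7.5}]' 0 20; python3 go.py -70 -25 80
```

```text
time: 1.2
position: [0.4283, -0.1846, 0.148]
tool_rot: [0.0, 0.971, -0.238, 0.001]
contact_force: [1.3, -1.2, 0.7]
finger_gap: -0.0001
t 1.2 stand xy [ -74.7 -131.1] z 148.0 F stand [ 1.67 -0.46] 0.67 gap -0.1 toolx-ang -27.49 tip 0.017
travel [   4.6 -106.1   68. ] turn 0.0
```

```bash
python3 -m jog '[{"travel":[2,-40,10],"turn":0},{"travel":[4.6,-80,35],"turn":0},{"travel":[4.6,-106,60],"turn":0},{"travel":[4.6,-106,86],"turn":0},{"travel":[4.6,-106,86],"turn":0}]'; python3 go.py -70 -25 40; python3 - <<'E'
from h import *
a=cam("scene")["img"][130:330,110:330]; b=cam("top")["img"][150:300,250:415]
f=lambda i:cv2.resize(i,(400,int(i.shape[0]*400/i.shape[1])),interpolation=cv2.INTER_CUBIC)[:,:,::-1]
cv2.imwrite("pics/p2.png",np.hstack([f(a)[:360],f(b)[:360]]))
E
```

```text
time: 1.82
position: [0.4781, -0.093, 0.0601]
tool_rot: [-0.0, 0.972, -0.236, -0.003]
contact_force: [-0.4, 0.6, -0.3]
finger_gap: -0.0004
t 1.82 stand xy [-72.8 -26.9] z 60.1 F stand [-0.61  0.32] -0.26 gap -0.4 toolx-ang -27.31 tip 0.017
travel [ 2.9 -1.9 20.1] turn 0.03
```

View pics/p2.png

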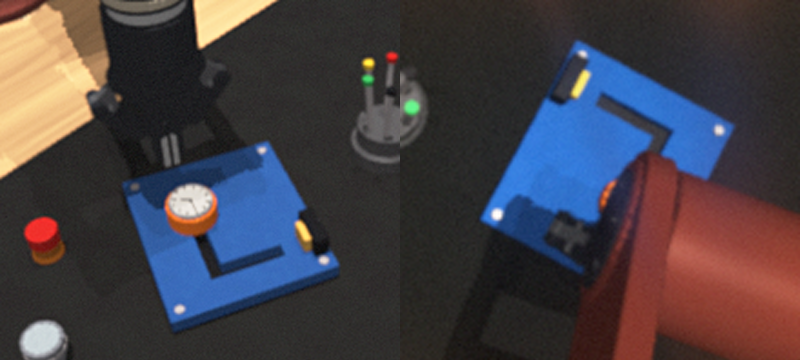

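The fingers are behind the holder and above the plate. In the left half, the tips are near (172,165) and the holder is at (191,207). I'll descend, then push slowly.

```bash
python3 -m jog '[{"travel":[2,-2,8],"turn":0},{"travel":[2,-2,16],"turn":0},{"travel":[2,-2,20],"turn":0},{"travel":[2,-2,20],"turn":0}]'; python3 go.py; python3 -m jog '[{"travel":[8,0,0],"turn":0},{"travel":[16,0,0],"turn":0},{"travel":[24,0,0],"turn":0},{"travel":[32,0,0],"turn":0},{"travel":[40,0,0],"turn":0},{"travel":[48,0,0],"turn":0},{"travel":[56,0,0],"turn":0},{"travel":[64,0,0],"turn":0}]';python3 go.py
```

```text
time: 2.42
position: [0.4826, -0.0933, 0.0418]
tool_rot: [-0.0, 0.972, -0.237, -0.001]
contact_force: [-0.5, -0.2, -0.1]
finger_gap: 0.0002
t 2.42 stand xy [-68.7 -25. ] z 41.8 F stand [-0.37 -0.37] -0.12 gap 0.2 toolx-ang -27.37 tip 0.017
time: 3.42
position: [0.5404, -0.123, 0.0423]
tool_rot: [0.0, 0.972, -0.237, 0.0]
contact_force: [-2.2, 1.3, 1.2]
finger_gap: -0.0001
t 3.42 stand xy [ -3.7 -24.7] z 42.3 F stand [-2.58  0.14] 1.19 gap -0.1 toolx-ang -27.36 tip 0.017
```

```bash
python3 -m jog '[{"travel":[6,0,0],"turn":0},{"travel":[12,0,0],"turn":0},{"travel":[16,0,0],"turn":0},{"travel":[16,0,0],"turn":0}]'; python3 go.py;  python3 -m jog '[{"travel":[2,0,0],"turn":0},{"travel":[3,0,0],"turn":0},{"travel":[3,0,0],"turn":0}]'; python3 go.py
```

```text
time: 3.92
position: [0.5548, -0.1305, 0.0424]
tool_rot: [0.0, 0.972, -0.237, 0.001]
contact_force: [-1.4, -0.2, -0.2]
finger_gap: 0.0003
t 3.92 stand xy [ 12.6 -24.7] z 42.4 F stand [-1.13 -0.85] -0.18 gap 0.3 toolx-ang -27.37 tip 0.017
time: 4.3
position: [0.5566, -0.1314, 0.0423]
tool_rot: [-0.0, 0.972, -0.236, -0.0]
contact_force: [-0.9, 0.8, 1.0]
finger_gap: -0.0001
t 4.3 stand xy [ 14.6 -24.7] z 42.3 F stand [-1.15  0.28] 1.05 gap -0.1 toolx-ang -27.36 tip 0.017
```

Force is still low, so I'll continue in small steps until it hits the stop.

```bash
python3 -m jog '[{"travel":[1,0,0],"turn":0},{"travel":[2,0,0],"turn":0},{"travel":[2,0,0],"turn":0}]'; python3 go.py;  python3 -m jog '[{"travel":[1,0,0],"turn":0},{"travel":[1.5,0,0],"turn":0},{"travel":[1.5,0,0],"turn":0}]'; python3 go.py
```

```text
time: 4.68
position: [0.5588, -0.1325, 0.0423]
tool_rot: [0.0, 0.972, -0.237, 0.0]
contact_force: [-0.7, 0.3, 0.2]
finger_gap: 0.0
t 4.67 stand xy [ 17.  -24.7] z 42.3 F stand [-0.77 -0.02] 0.19 gap 0.0 toolx-ang -27.37 tip 0.017
time: 5.05
position: [0.5593, -0.1329, 0.0422]
tool_rot: [-0.0, 0.972, -0.237, -0.001]
contact_force: [-3.4, 2.2, 3.9]
finger_gap: 0.0
t 5.05 stand xy [ 17.6 -24.7] z 42.2 F stand [-4.01  0.4 ] 3.89 gap 0.0 toolx-ang -27.36 tip 0.017
```

Force is rising, so the holder is at the stop. I'll press a little more, back off, and go round low to the −y side of the corner. Nothing stands on that path.

```bash
python3 -m jog '[{"travel":[1,0,0],"turn":0},{"travel":[1,0,0],"turn":0},{"travel":[1,0,0],"turn":0}]'; python3 go.py;  python3 -m jog '[{"travel":[-7,0,0],"turn":0},{"travel":[-15,0,0],"turn":0},{"travel":[-15,20,0],"turn":0},{"travel":[-15,40,0],"turn":0},{"travel":[-15,55,0],"turn":0},{"travel":[-5,60,0],"turn":0},{"travel":[15,60,0],"turn":0},{"travel":[33,60,0],"turn":0}]'; python3 go.py 50 -80 40
python3 - <<'E'
from h import *
a=cam("scene")["img"][180:330,110:330]; b=cam("top")["img"][150:300,250:450]
f=lambda i:cv2.resize(i,(400,int(i.shape[0]*400/i.shape[1])),interpolation=cv2.INTER_CUBIC)[:,:,::-1]
cv2.imwrite("pics/p3.png",np.hstack([f(a)[:270],f(b)[:270]]))
E
```

```text
time: 5.42
position: [0.5594, -0.1329, 0.042]
tool_rot: [-0.0, 0.972, -0.237, -0.002]
contact_force: [-5.4, 1.9, 4.6]
finger_gap: 0.0003
t 5.42 stand xy [ 17.8 -24.7] z 42.0 F stand [-5.64 -0.8 ] 4.61 gap 0.3 toolx-ang -27.36 tip 0.017
time: 6.42
position: [0.5637, -0.2032, 0.0425]
tool_rot: [0.0, 0.972, -0.237, 0.001]
contact_force: [0.2, -0.1, 0.2]
finger_gap: -0.0003
t 6.42 stand xy [ 54. -85.] z 42.5 F stand [0.26 0.02] 0.21 gap -0.3 toolx-ang -27.41 tip 0.017
travel [-4.  -5.   2.5] turn 0.02
```

View pics/p3.png

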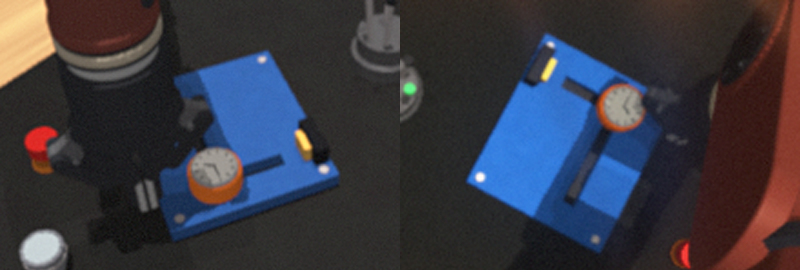

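The top half of the picture shows the holder at the corner, near full-frame pixel (360,203), with the fingers on its −y side. I'll check that number, then push in stand +y, which is tool −y.

```bash
cat > hold.py <<'E'
from go import *
c=cam("top"); o,m=blobs(c,(3,120,70),(17,255,255),(310,165,385,235))
pts=np.vstack([q for q in o if len(q)>3])[:,0,:]; w=(world(c,pts,.037)[:,:2]*1000)
e,rad=cv2.minEnclosingCircle(w.astype(np.float32)); print("holder stand",(S.T@(np.array(e)-C)).round(1),"r",round(rad,1))
E
python3 hold.py; python3 -m jog '[{"travel":[-3,-4,1],"turn":0},{"travel":[-3,-12,1],"turn":0},{"travel":[-3,-20,1],"turn":0},{"travel":[-3,-28,1],"turn":0},{"travel":[-3,-36,1],"turn":0},{"travel":[-3,-44,1],"turn":0},{"travel":[-3,-52,1],"turn":0},{"travel":[-3,-60,1],"turn":0}]'; python3 go.py; python3 hold.py
```

```text
holder stand [ 48.5 -23.3] r 23.8
time: 7.58
position: [0.5877, -0.1469, 0.0413]
tool_rot: [0.0, 0.972, -0.237, 0.0]
contact_force: [-0.7, -0.4, -0.7]
finger_gap: -0.0001
t 7.58 stand xy [ 49.3 -24.1] z 41.3 F stand [-0.47 -0.69] -0.67 gap -0.1 toolx-ang -27.36 tip 0.017
holder stand [ 59.9 -22. ] r 82.4
```

The second reading is spoiled (r 82) because the red arm entered the mask. I'll look directly.

```bash
python3 - <<'E'
from h import *
a=cam("scene")["img"][180:330,110:330]; b=cam("top")["img"][150:300,250:450]
f=lambda i:cv2.resize(i,(400,int(i.shape[0]*400/i.shape[1])),interpolation=cv2.INTER_CUBIC)[:,:,::-1]
cv2.imwrite("pics/p4.png",np.hstack([f(a)[:270],f(b)[:270]]))
E
```

```text
(no output)
```

View pics/p4.png

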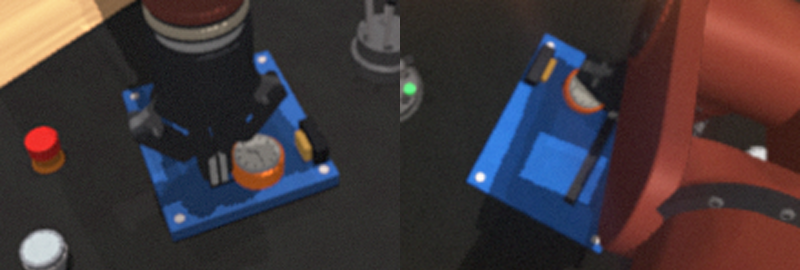

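The holder is moving along the short leg, roughly 10–15 mm short of the pad. In the right half, its left edge is at (565,85) and the pad is at (550,70). I'll go on slowly until the force rises.

```bash
python3 -m jog '[{"travel":[0,-3,0],"turn":0},{"travel":[0,-6,0],"turn":0},{"travel":[0,-9,0],"turn":0},{"travel":[0,-11,0],"turn":0},{"travel":[0,-11,0],"turn":0}]'; python3 go.py; python3 -m jog '[{"travel":[0,-2,0],"turn":0},{"travel":[0,-4,0],"turn":0},{"travel":[0,-4,0],"turn":0}]'; python3 go.py
```

```text
time: 8.35
position: [0.5925, -0.1374, 0.0413]
tool_rot: [-0.0, 0.972, -0.236, 0.0]
contact_force: [-0.5, -0.9, 0.4]
finger_gap: -0.0001
t 8.35 stand xy [ 49.2 -13.4] z 41.3 F stand [-0.05 -1.05] 0.43 gap -0.1 toolx-ang -27.36 tip 0.017
time: 8.72
position: [0.5944, -0.1338, 0.0413]
tool_rot: [-0.0, 0.972, -0.236, 0.0]
contact_force: [0.0, -1.3, 0.7]
finger_gap: 0.0
t 8.72 stand xy [49.2 -9.4] z 41.3 F stand [ 0.64 -1.14] 0.7 gap 0.0 toolx-ang -27.36 tip 0.017
```

```bash
python3 -m jog '[{"travel":[0,-1.5,0],"turn":0},{"travel":[0,-3,0],"turn":0},{"travel":[0,-3,0],"turn":0}]'; python3 go.py; python3 -m jog '[{"travel":[0,-1,0],"turn":0},{"travel":[0,-2,0],"turn":0},{"travel":[0,-2,0],"turn":0}]'; python3 go.py
```

```text
time: 9.1
position: [0.5957, -0.1312, 0.0413]
tool_rot: [-0.0, 0.972, -0.237, 0.0]
contact_force: [0.7, -0.8, 0.0]
finger_gap: -0.0001
t 9.1 stand xy [49.2 -6.4] z 41.3 F stand [ 1.04 -0.38] 0.02 gap -0.1 toolx-ang -27.36 tip 0.017
time: 9.48
position: [0.5963, -0.1301, 0.0413]
tool_rot: [0.0, 0.972, -0.236, -0.0]
contact_force: [-1.8, -3.1, 0.3]
finger_gap: -0.0002
t 9.47 stand xy [49.2 -5.2] z 41.3 F stand [-0.17 -3.55] 0.33 gap -0.2 toolx-ang -27.35 tip 0.017
```

```bash
python3 -m jog '[{"travel":[0,-1,0],"turn":0},{"travel":[0,-1.5,0],"turn":0},{"travel":[0,-1.5,0],"turn":0},{"travel":[0,-1.5,0],"turn":0}]'; python3 go.py; python3 -m jog '[{"travel":[0,3,0],"turn":0},{"travel":[0,10,0],"turn":0},{"travel":[0,20,0],"turn":0},{"travel":[0,30,-20],"turn":0},{"travel":[0,50,-60],"turn":0},{"travel":[-30,80,-110],"turn":0},{"travel":[-70,115,-140],"turn":0},{"travel":[-110,150,-150],"turn":0}]'; python3 -m jog '[{"travel":[-40,40,0],"turn":0},{"travel":[-80,80,0],"turn":0},{"travel":[-80,80,0],"turn":0}]'; python3 go.py; python3 hold.py; python3 - <<'E'
from h import *
a=cam("scene")["img"][180:330,110:330]; b=cam("top")["img"][150:300,250:450]
f=lambda i:cv2.resize(i,(400,int(i.shape[0]*400/i.shape[1])),interpolation=cv2.INTER_CUBIC)[:,:,::-1]
cv2.imwrite("pics/p5.png",np.hstack([f(a)[:270],f(b)[:270]]))
E
```

```text
time: 9.98
position: [0.5965, -0.1299, 0.0413]
tool_rot: [0.001, 0.972, -0.236, -0.001]
contact_force: [-3.4, -6.1, 1.0]
finger_gap: -0.0001
t 9.97 stand xy [49.2 -4.9] z 41.3 F stand [-0.2  -6.99] 1.02 gap -0.1 toolx-ang -27.34 tip 0.017
time: 10.98
position: [0.431, -0.2128, 0.1959]
tool_rot: [0.001, 0.972, -0.236, 0.004]
contact_force: [0.1, -1.7, 0.2]
finger_gap: -0.0
time: 11.35
position: [0.3201, -0.2461, 0.1922]
tool_rot: [0.001, 0.971, -0.239, 0.001]
contact_force: [0.4, -0.1, 0.2]
finger_gap: -0.0002
t 11.35 stand xy [-142.3 -235.6] z 192.2 F stand [0.37 0.09] 0.22 gap -0.2 toolx-ang -27.68 tip 0.017
holder stand [46.  29.2] r 22.7
```

View pics/p5.png

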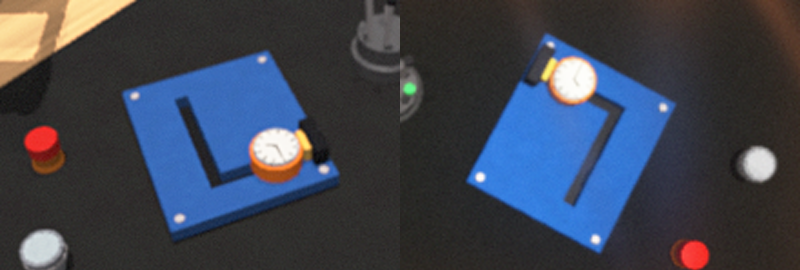

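```bash
python3 -c "
from rig import r; print(r.sign_off())"
```

```text
the job is handed in; nothing more can be done
None
```

I pushed the holder along the long leg to the corner with shut fingers, went round it at low height, and pushed it up the short leg onto the brass pad. I then backed off, moved clear and handed in at about 11.5 s of the 48 s allowed; no verdict was reported.

**Corner:** the arm stopped advancing and the push force rose to about 6 N, so the holder was against the slot's end. The camera put the holder at stand (48.5, −23.3) mm, past the 45 mm line.

**Home:** the arm stopped again at about 7 N against the pad. The final pictures show the holder looking flat and touching the pad. The loupe and oil pot are visibly where they were. The driver stand is only partly in the last crops, and I did not re-measure any of the three; nothing was driven near them.

**Checks that disagreed or failed:**
- **Final x:** the last camera reading was (46.0, 29.2) mm, so x sits right at its 46 mm limit. With 1.5 mm of slot play, x should be between 48.5 and 51.5. I put the difference down to about 2 mm of calibration and plate-fit error, and did not re-measure it.
- **Mid-push reading:** one camera reading on the short leg was spoiled by the red arm getting into the colour mask, so I discarded it and checked by picture instead.

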